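Stand the toppled bottle back in its row and hold the self-closing drawer open at the tape

TASK

A square bottle has toppled out of the row in the low tray and lies in the way of the drawer: stand it upright on the empty round pad in the tray and let go of it. Then take the small knob, pull the self-closing drawer out until its front face stands over the tape stuck on the floor, and finish while still holding it there by the knob, so that the tweezers and nipper can be taken out. Leave the other things in the tray and on top of the unit standing where they are.

Things in the scene. Friction and masses are not known exactly. Their poses are not given: they have to be found in the camera images.
- bottle: toppled square amber bottle with a black round cap: body 34 x 34 mm and 76 mm long, neck 18 mm wide and 6 mm long, cap 23 mm across and 20 mm long, 102 mm over all, about 80 g, centre of mass near 45 mm from the base. Origin: centre of its flat base; own z runs from the base to the cap. At the start it lies flat on a side on the floor in front of the unit (origin 17 mm up), cap towards the robot or up to about 60 degrees to its right
- tray: fixed low grey tray, 76 x 270 mm, long side along its y; floor 4 mm thick, rim 9 mm high and 3 mm thick. Origin: centre of its underside, z up. It has three places 85 mm apart along its y (at -85, 0 and +85 mm): two hold standing neighbours, one has the empty pad
- pad: flat round cork pad, 60 mm across, 1 mm thick, look only (the bottle's base rests on the tray floor, 4 mm above the ground). Origin: its centre on the tray floor. It lies at whichever of the three places is empty
- can: bystander: round aluminium can 36 mm across, 88 mm high, standing in the tray. Origin: centre of its underside
- tub: bystander: round white tub 42 mm across, 66 mm high, standing in the tray. Origin: centre of its underside
- unit: fixed white plastic drawer unit, 160 mm deep (x), 180 mm wide (y), 85 mm high. Origin: centre of its underside; its front looks along its own -x, towards the robot
- drawer (a joint): how far the drawer is out, in m: 0 shut, at most 0.12; it moves along the unit's own -x. A spring pulls it shut with 2.4 N when closed plus 0.4 N for every 10 mm out (about 5.5 N at the tape), and a slight friction; let go, it closes
- drawer_knob: the drawer's round steel knob, 24 mm across and 16 mm long, its axis along the unit's x, on a 10 mm thick stem 14 mm long. Origin: centre of the knob, 22 mm in front of the drawer's front face and 50 mm above the floor (35 mm below the unit's top); axes as the unit's
- drawer_front (a point): point on the outer front face of the drawer, mid-width, at its lower edge (10 mm above the floor); moves with the drawer; when shut it is 86 mm in front of the unit's origin
- tape: flat tan tape stuck on the floor across the drawer's way, 15 mm wide (its x, which is the unit's x), 250 mm long. Origin: its centre. The drawer's front face is to stand over it; it lies 55 to 85 mm in front of the shut drawer's face
- jar: bystander: closed frosted glass jar 54 mm across, 60 mm high, on top of the unit, behind the middle. Origin: centre of its underside
- toothbrush: bystander: blue plastic powered toothbrush standing on its 48 mm foot, 184 mm high, on top of the unit, behind the middle. Origin: centre of its underside
There are look-alikes about, which are no part of the job. What is shaped like the bottle but yellow is not meant.

How it is judged:
On the way, in this order (a step that is already met when the one before it is completed fails the run):
1. the bottle stands upright on the pad, let go (horizontal distance between bottle and pad below 0.014 m and angle between bottle's own z axis and vertical below 0.12 rad and z of bottle in the frame of tray between 0.001 and 0.008 m and contact force between each of the fingers, the arm and bottle below 0.1 N and linear speed of bottle below 0.03 m/s), for 0.3 s.
2. the drawer is held by its knob with its front face over the tape (x of drawer_front in the frame of tape between -0.0075 and 0.0075 m and contact force between the fingers and drawer_knob above 1 N), for 0.3 s.
At the end, for the whole second after the job is handed in: Bottle upright (0.12 rad), untouched, its centre within 14 mm of the pad's; the fingers hold the knob (over 1 N), the drawer still, its front face over the tape (within 7.5 mm of the centre line); jar, toothbrush, can and tub stand within 25 mm of their start (tilt under 0.15 rad) (all of step 1 and all of step 2 and velocity of joint drawer between -0.01 and 0.01 m/s and angle between each of jar, toothbrush, can, tub's own z axis and vertical below 0.15 rad and distance of each of jar, toothbrush, can, tub from where it was at the start of the episode below 0.025 m); the arm keeps its last pose, push and grip.
It fails at once if jar knocked over or pushed away (angle between jar's own z axis and vertical above 0.5 rad or distance of jar from where it was at the start of the episode above 0.04 m).
It fails at once if toothbrush knocked over or pushed away (angle between toothbrush's own z axis and vertical above 0.5 rad or distance of toothbrush from where it was at the start of the episode above 0.04 m).
It fails at once if can knocked over or pushed away (angle between can's own z axis and vertical above 0.5 rad or distance of can from where it was at the start of the episode above 0.04 m).
It fails at once if tub knocked over or pushed away (angle between tub's own z axis and vertical above 0.5 rad or distance of tub from where it was at the start of the episode above 0.04 m).
It also fails if it takes over 58 s, if anything falls off the work surface, if the arm or the gripper's body presses on something with over 40 N, if the wrist force passes 120 N, or if a joint passes its speed limit or range.

ROBOT

A 6-joint arm with a two-finger parallel gripper is mounted at the origin on the work surface. World frame = base frame: x ahead of the robot, y to its left, z up, the work surface at z = 0. Lengths are in m, angles in rad, forces in N, time in s.
With the tool pointing down it reaches from about 0.25 to 0.775 m from the base axis. Payload 4 kg.
Tool frame: the origin (TCP) lies on the centre line of the jaws, within the pads' length; the fingertips stand 8 mm ahead of it and the grasp point (between the pads) lies 11 mm behind it; y points along the fingers, x is the direction in which the jaws open and shut, and the axes are right-handed (so a half turn about y gives the same grasp; the last joint's range is limited). The gripper opens to 94 mm and grips with 3 to 60 N. Pads are 16 mm wide; open, the fingers measure 119 mm over their backs; the gripper's body (75 mm by 177 mm) begins 78 mm behind the grasp point.
Start: joints at [-1.428, 0.087, 1.371, -0, 1.684, -0.103], TCP at [0.134, -0.533, 0.214] pointing down, gripper open.
Joint ranges: [-3.1, 3.1], [-0.76, 2.03], [0.27, 2.55], [-1.08, 4.22], [0.17, 2.65], [-2.57, 2.57]. Speed limits (rad/s): [2.79, 2.79, 3.14, 3.14, 3.14, 3.14].

INTERFACE

Orientations are given as [roll, pitch, yaw] about the fixed x, y, z axes, in that order (R = Rz(yaw) Ry(pitch) Rx(roll)).
In Python, from bench import robot gives the robot as it stands.
- The arm moves only by the tool step_arm, never from a script. Its argument "commands" is a list of rows, each an object with "xyz": the shift along the world's x, y, z in m, a list of three; "twist": the turn, a rotation vector about the world's x, y, z in degrees, a list of three. In form: [{"xyz": [tx, ty, tz], "twist": [ax, ay, az]}, ...]. A call has 1 to 12 rows; each row is the pose to reach, as a shift and turn from the pose commanded when the call began; what a row does not reach only later rows make up. A row lasts 1/12 s, in which the tool goes at most 41.7 mm and 7.16 degrees, less where a joint would pass 70% of its speed; a pose out of reach is approached as far as the arm can. A call with a gripper value outside its range is refused whole. "fingers" is the closure in counts, from 0 (fully open) to 255 (shut), set as the call begins (left out, the last holds). The fingers move at their own pace and stop on an object; the grip force is fixed at half the most. Time passes only in rows, so rows that repeat a pose let the fingers close. It gives the time, the measured TCP pose, the force and the opening at its end, in the units of the state.
- robot.get_obs(): the state, without advancing time (a new reading comes with each control period).
- robot.snapshot(name): name is "scene" or "top" or "wrist"; returns (picture, depth): 420x560x3 uint8, red, green, blue; 420x560 float32, m along the optical axis (not along the pixel's ray), 0 where there is no reading.
- robot.camera_info(name): a dict with "fx", "fy", "cx", "cy" (pixels), "R" (3x3) and "t" (3): a world point X has camera coordinates R X + t. Camera axes: x right, y down, z forward; pixel columns grow to the right and rows downward; lengths in m; the calibration is good to about 2 mm. A picture is of the moment at which its call begins: read the wrist's pose just before it. camera_info takes no time and is no camera call; for the wrist camera it gives the pose at the moment of the call.
- robot.close_job(): hands the job in, once; it reports no verdict.
The state is a dict: "time": time; "joint_positions": joint angles; "qvel": joint speeds; "joint_torque": joint torques, N m; "tool_pos": TCP position; "ee_rot": TCP orientation; "wrist_force": force on the tool from outside, world axes, zero at the start; "wrist_torque": the same for the moment, N m; "width": finger opening in m.
Only numpy, scipy, OpenCV 4.12 (cv2) and the standard library are available. Lean on these libraries where they do the work, as an engineer would, in place of code of your own. Each camera call takes 0.05 s, during which the arm holds its last target.

## Working session

There is one attempt and no reset: what is moved stays moved. The work goes in short steps, Python scripts to look and compute and a tool call to move; the robot and the scene stay as the last step left them, time stands still between calls to the robot, and variables do not carry over. Pictures are saved under pics/ and viewed, and the job is handed in when it is done.

Besides the shell and the picture viewer there is one more tool, called after "Request:" as name([rows], argument=value, ...), one row to a line, values as JSON. step_arm: Moves the arm, as the interface text tells. Its arguments: {"type":"object","properties":{"commands":{"type":"array"},"fingers":{"type":"number"}},"required":["commands"]}

```bash
ls; mkdir -p pics; cat > h.py <<'E'
import numpy as np, cv2, sys
from bench import robot
def snap(n,f):
    ci=robot.camera_info(n); p,d=robot.snapshot(n)
    cv2.imwrite('pics/%s.png'%f,p[:,:,::-1]); np.savez('pics/%s.npz'%f,p=p,d=d,R=ci['R'],t=ci['t'],k=[ci[x] for x in('fx','fy','cx','cy')])
def w(f,u,v,d=None):
    z=np.load('pics/%s.npz'%f); fx,fy,cx,cy=z['k']
    if d is None: d=z['d'][v,u]
    c=np.array([(u-cx)/fx*d,(v-cy)/fy*d,d]); return z['R'].T@(c-z['t'])
def cloud(f):
    z=np.load('pics/%s.npz'%f); fx,fy,cx,cy=z['k']; d=z['d']
    v,u=np.mgrid[:420,:560]; c=np.stack([(u-cx)/fx*d,(v-cy)/fy*d,d],-1)
    X=(c-z['t'])@z['R']; X[d==0]=np.nan; return X,z['p']
E
python3 - <<'E'
from h import *
print(robot.get_obs())
for n in('scene','top','wrist'): snap(n,n+'0'); print(robot.camera_info(n)['R'],robot.camera_info(n)['t'])
E
```

```text
pics
{'time': 0.0, 'joint_positions': array([-1.42813121e+00,  8.79198032e-02,  1.37225365e+00, -1.94674471e-05,
        1.68358600e+00, -1.03114196e-01]), 'qvel': array([-0.0020793 ,  0.00082224,  0.0003338 , -0.00036836, -0.00049843,
        0.00045079]), 'joint_torque': array([ 1.06167739e-03, -3.40173447e+01, -3.02430582e+01,  7.20244506e-02,
        3.29299795e-02, -1.73758367e-04]), 'tool_pos': array([ 0.13372705, -0.53294562,  0.2123237 ]), 'ee_rot': array([-1.57059254,  0.00215728, -1.32501897]), 'wrist_force': array([-0.57286449,  1.16510189, -0.58467591]), 'wrist_torque': array([-0.00339816, -0.00192376,  0.027763  ]), 'width': 0.0943914819663112}
[[-0.65399985  0.75649209 -0.00197721]
 [ 0.59072341  0.50905388 -0.62602715]
 [-0.47257809 -0.41058965 -0.77979875]] [ 0.33211892 -0.32931475  1.26762544]
[[ 0.01634939 -0.99985824 -0.00402545]
 [-0.99398243 -0.01581692 -0.10839162]
 [ 0.10831259  0.00577337 -0.99410012]] [0.06824754 0.57109937 1.17955135]
[[ 0.24424694 -0.96971182 -0.00155346]
 [-0.94041261 -0.2372574   0.24358378]
 [-0.23657464 -0.0580337  -0.96987862]] [-0.5488707  -0.02716483  0.38981915]
```

View pics/top0.png

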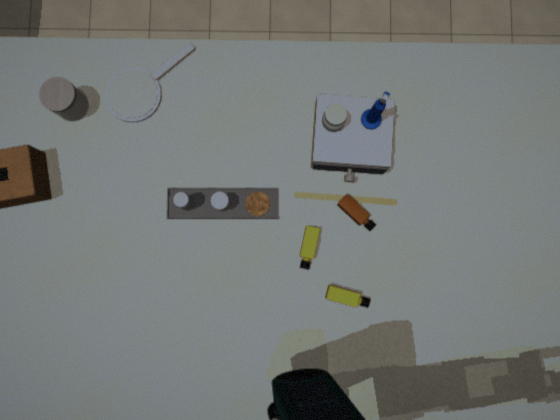

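View pics/scene0.png

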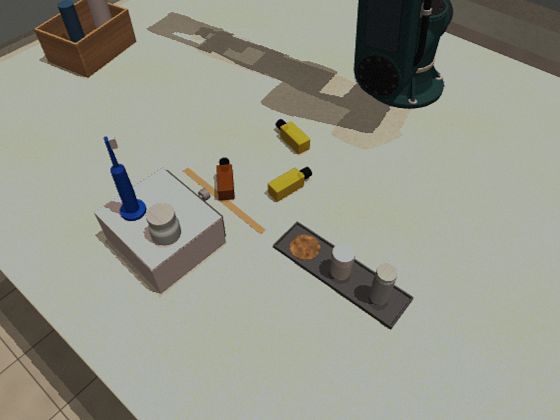

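View pics/wrist0.png

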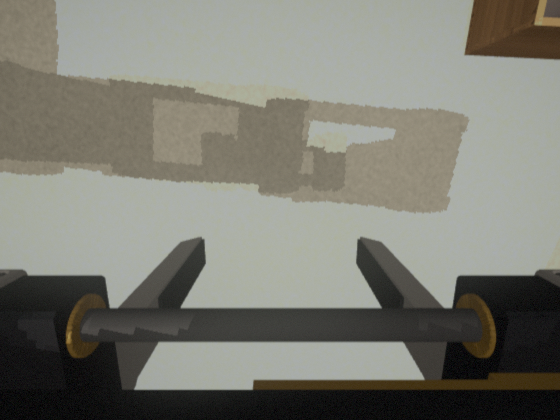

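The top view shows the amber bottle at about (354,208) with its cap at (370,225). The pad is at (258,204), the knob at (350,175), and the tape runs from (295,195) to (396,202). Yellow look-alikes are at (310,245) and (345,296). Next I'll measure these.

```bash
python3 - <<'E'
from h import *
X,p=cloud('top0'); hsv=cv2.cvtColor(p,cv2.COLOR_RGB2HSV).astype(int)
for (u,v,s) in [(354,208,'bottle'),(370,225,'cap'),(258,204,'pad'),(220,201,'tub'),(181,199,'can'),(350,176,'knob'),(300,196,'tapeL'),(390,202,'tapeR'),(336,118,'jar'),(372,118,'brush'),(318,97,'uBL'),(394,97,'uBR'),(316,158,'uFL'),(389,164,'uFR'),(169,190,'tray'),(277,216,'tray')]:
    print(s,np.round(X[v,u],4),hsv[v,u])
def seg(u0,u1,v0,v1,m,name):
    M=np.zeros(m.shape,bool);M[v0:v1,u0:u1]=True;M&=m&np.isfinite(X[...,2])
    Q=X[M]; v,u=np.nonzero(M)
    r=cv2.minAreaRect(Q[:,:2].astype(np.float32))
    print(name,M.sum(),'mean',Q.mean(0).round(4),'rect c',np.round(r[0],4),np.round(r[1],4),round(r[2],1),'z',np.percentile(Q[:,2],[2,50,98]).round(4)); return Q
H,S,V=hsv[...,0],hsv[...,1],hsv[...,2]
seg(330,375,190,228,(H<16)&(S>150)&(V>60),'bottle body')
seg(360,380,215,235,(V<45),'cap')
seg(240,275,188,220,(H<25)&(S>110),'pad')
Z=X[...,2]
seg(160,285,180,225,(V<110)&(Z<.02),'tray')
seg(290,400,185,210,(S>70)&(H>15)&(H<30)&(Z<0.01),'tape')
Q=seg(305,400,85,172,(Z>.078)&(Z<.092),'unit top')
seg(340,360,166,185,(Z>.03)&(Z<.075),'knob')
E
python3 -c "
import cv2
a=cv2.imread('pics/top0.png')[150:250,230:410];cv2.imwrite('pics/c0.png',cv2.resize(a,None,fx=4.4,fy=4.4,interpolation=2))"
```

```text
bottle [ 0.5693 -0.098   0.0383] [ 13 180  98]
cap [ 0.5305 -0.1373  0.0285] [140  33  23]
pad [0.5784 0.13   0.0106] [ 15 131 109]
tub [0.5769 0.2145 0.0723] [110  35 147]
can [0.5779 0.3006 0.0907] [109  25 145]
knob [ 0.6413 -0.0851  0.0633] [ 15  19 109]
tapeL [0.6008 0.0284 0.0009] [ 26  78 130]
tapeR [ 0.5897 -0.1913 -0.0012] [ 25  91 126]
jar [ 0.7555 -0.0435  0.1445] [ 73  13 136]
brush [ 0.7587 -0.1236  0.1376] [110 210  51]
uBL [ 0.822  -0.0077  0.0854] [108  22 140]
uBR [ 0.8538 -0.2031 -0.0012] [ 70  12 132]
uFL [ 0.6781 -0.0043  0.0852] [111  33 147]
uFR [ 0.6666 -0.1712  0.0856] [109  28 145]
tray [0.6099 0.3479 0.0052] [160  16  48]
tray [0.55   0.0836 0.0106] [173  13  80]
bottle body 435 mean [ 0.5666 -0.0983  0.0338] rect c [ 0.5652 -0.1001] [0.0788 0.0332] 46.2 z [0.0269 0.0341 0.039 ]
cap 60 mean [ 0.5312 -0.1362  0.0269] rect c [ 0.5314 -0.1365] [0.0171 0.0176] 46.2 z [0.0177 0.0273 0.0331]
pad 440 mean [0.5805 0.1317 0.0053] rect c [0.5803 0.1314] [0.0559 0.0554] 45.7 z [0.001  0.0052 0.0102]
tray 2762 mean [0.579  0.211  0.0048] rect c [0.5808 0.2156] [0.0795 0.2727] 0.7 z [-0.0011  0.0046  0.0119]
tape 422 mean [ 0.5974 -0.0842  0.0008] rect c [ 0.5971 -0.0815] [0.2451 0.013 ] 86.6 z [-0.004   0.0008  0.0063]
unit top 4376 mean [ 0.7372 -0.0903  0.0851] rect c [ 0.7446 -0.0899] [0.1804 0.1679] 86.7 z [0.0799 0.0852 0.0901]
knob 169 mean [ 0.6506 -0.0837  0.0564] rect c [ 0.6471 -0.0854] [0.0484 0.0329] 88.9 z [0.0337 0.0573 0.0733]
```

View pics/c0.png

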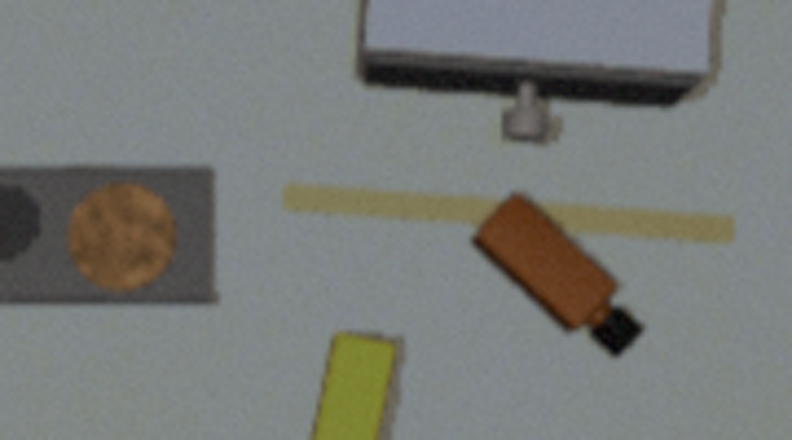

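```bash
python3 - <<'E'
from h import *
from scipy.spatial.transform import Rotation as Ro
o=robot.get_obs(); T=Ro.from_euler('xyz',o['ee_rot']).as_matrix(); ci=robot.camera_info('wrist')
cam=-ci['R'].T@ci['t']; print('cam in tool',T.T@(cam-o['tool_pos'])); print('cam axes in tool',(ci['R']@T).round(3))
for n in('top0','scene0'):
    X,p=cloud(n); L=(X-o['tool_pos'])@T; m=(np.abs(L)<.3).all(-1)&(X[...,2]>.1)
    Q=L[m]; 
    for lo in np.arange(-.3,.05,.03):
        s=Q[(Q[:,1]>=lo)&(Q[:,1]<lo+.03)]
        if len(s)>3: print(n,lo.round(2),len(s),'x',s[:,0].min().round(3),s[:,0].max().round(3),'z',s[:,2].min().round(3),s[:,2].max().round(3))
E
```

```text
cam in tool [-0.00048926 -0.17124511  0.06911028]
cam axes in tool [[ 1.    -0.     0.001]
 [ 0.001 -0.244 -0.97 ]
 [ 0.     0.97  -0.244]]
```

```bash
python3 - <<'E'
from h import *
from scipy.spatial.transform import Rotation as Ro
o=robot.get_obs(); T=Ro.from_euler('xyz',o['ee_rot']).as_matrix()
X,p=cloud('wrist0'); L=(X-o['tool_pos'])@T; 
for v in (245,270,300,325,350,375,400,415):
  for u in (20,60,110,140,190,280,370,440,500,545): 
    print((u,v),np.round(L[v,u],3) if np.isfinite(L[v,u,0]) and abs(L[v,u,1])<.18 and X[v,u,2]>.1 else '-',end=' ')
  print()
E
```

```text
(20, 245) - (60, 245) - (110, 245) - (140, 245) - (190, 245) [-0.052 -0.006  0.008] (280, 245) - (370, 245) [ 0.05  -0.006  0.008] (440, 245) - (500, 245) - (545, 245) - 
(20, 270) [-0.074 -0.091  0.032] (60, 270) - (110, 270) - (140, 270) - (190, 270) [-0.047 -0.024  0.   ] (280, 270) - (370, 270) [ 0.047 -0.021 -0.001] (440, 270) - (500, 270) - (545, 270) [ 0.073 -0.092  0.032] 
(20, 300) [-0.06  -0.108  0.032] (60, 300) [-0.051 -0.107  0.032] (110, 300) - (140, 300) [-0.054 -0.066  0.008] (190, 300) - (280, 300) - (370, 300) - (440, 300) - (500, 300) [ 0.05  -0.107  0.032] (545, 300) [ 0.06  -0.108  0.032] 
(20, 325) [-0.056 -0.113  0.029] (60, 325) [-0.049 -0.111  0.028] (110, 325) [-0.041 -0.107  0.025] (140, 325) [-0.034 -0.106  0.025] (190, 325) [-0.022 -0.107  0.025] (280, 325) [-0.001 -0.107  0.025] (370, 325) [ 0.021 -0.106  0.025] (440, 325) [ 0.038 -0.106  0.025] (500, 325) [ 0.048 -0.111  0.028] (545, 325) [ 0.056 -0.113  0.029] 
(20, 350) [-0.058 -0.112  0.023] (60, 350) [-0.05  -0.112  0.022] (110, 350) [-0.049 -0.096  0.009] (140, 350) [-0.049 -0.079 -0.004] (190, 350
[... 364 characters left out ...]
[ 0.058 -0.113  0.017] 
(20, 400) [-0.048 -0.125  0.022] (60, 400) [-0.041 -0.124  0.021] (110, 400) [-0.032 -0.124  0.021] (140, 400) [-0.027 -0.124  0.021] (190, 400) [-0.017 -0.124  0.021] (280, 400) [-0.001 -0.125  0.022] (370, 400) [ 0.016 -0.125  0.022] (440, 400) [ 0.029 -0.124  0.021] (500, 400) [ 0.04  -0.124  0.021] (545, 400) [ 0.048 -0.125  0.022] 
(20, 415) [-0.047 -0.126  0.02 ] (60, 415) [-0.039 -0.127  0.021] (110, 415) [-0.03  -0.128  0.022] (140, 415) [-0.025 -0.128  0.022] (190, 415) [-0.016 -0.128  0.022] (280, 415) [-0.001 -0.128  0.022] (370, 415) [ 0.015 -0.127  0.021] (440, 415) [ 0.027 -0.128  0.022] (500, 415) [ 0.038 -0.127  0.021] (545, 415) [ 0.047 -0.127  0.021]
```

```bash
cat >> h.py <<'E'
from scipy.spatial.transform import Rotation as Ro
def tool(azx,tilt):
    # x axis horizontal at azimuth azx deg; pointing down tilted by +tilt toward azx+90
    return Ro.from_rotvec(np.radians(tilt)*np.array([np.cos(np.radians(azx)),np.sin(np.radians(azx)),0]))*Ro.from_euler('z',azx,degrees=True)*Ro.from_euler('x',-90,degrees=True)
def go(p,R,cur=None):
    o=robot.get_obs() if cur is None else cur
    R0=Ro.from_euler('xyz',o['ee_rot'])
    print('t',round(o['time'],2),'pos',o['tool_pos'].round(4),'w',round(o['width'],4),'F',o['wrist_force'].round(1),'q',o['joint_positions'].round(2))
    print('shift',(np.array(p)-o['tool_pos']).round(4),'twist',np.degrees((R*R0.inv()).as_rotvec()).round(1))
E
python3 - <<'E'
from h import *
go([.50,-.17,.12],tool(-42.5,52))
E
```

```text
t 0.15 pos [ 0.1338 -0.5331  0.2126] w 0.0937 F [-0.3  1.2 -0.2] q [-1.43  0.09  1.37  0.    1.68 -0.1 ]
shift [ 0.3662  0.3631 -0.0926] twist [ 26.9 -45.3  31. ]
```

Request:
step_arm([
  {"xyz":[0.03,0.03,0],"twist":[2.2,-3.8,2.6]},
  {"xyz":[0.06,0.06,0],"twist":[4.5,-7.5,5.2]},
  {"xyz":[0.09,0.09,0],"twist":[6.7,-11.3,7.7]},
  {"xyz":[0.12,0.12,0],"twist":[9,-15,10.3]},
  {"xyz":[0.15,0.15,0],"twist":[11.2,-18.9,12.9]},
  {"xyz":[0.18,0.18,0],"twist":[13.5,-22.6,15.5]},
  {"xyz":[0.21,0.21,0],"twist":[15.7,-26.4,18]},
  {"xyz":[0.24,0.24,-0.02],"twist":[18,-30,20.7]},
  {"xyz":[0.27,0.27,-0.04],"twist":[20.2,-34,23.2]},
  {"xyz":[0.3,0.3,-0.06],"twist":[22.4,-37.7,25.8]},
  {"xyz":[0.33,0.33,-0.08],"twist":[24.6,-41.5,28.4]},
  {"xyz":[0.366,0.363,-0.094],"twist":[26.9,-45.3,31]},
], fingers=0)

```text
time: 1.15
tool_pos: [0.4764, -0.1915, 0.1296]
ee_rot: [-0.661, -0.001, -0.743]
wrist_force: [0.7, 0.1, -0.1]
width: 0.0944
```

```bash
python3 - <<'E'
from h import *
go([.50,-.17,.12],tool(-42.5,52))
E
```

```text
t 1.15 pos [ 0.4764 -0.1915  0.1296] w 0.0944 F [ 0.7  0.1 -0.1] q [-1.04  0.1   1.8   0.85  1.59 -0.45]
shift [ 0.0236  0.0215 -0.0096] twist [-0.1  0.1  0.1]
```

Request:
step_arm([
  {"xyz":[0,0,0],"twist":[0,0,0]},
  {"xyz":[0,0,0],"twist":[0,0,0]},
  {"xyz":[0,0,0],"twist":[0,0,0]},
])

```text
time: 1.4
tool_pos: [0.476, -0.1934, 0.1311]
ee_rot: [-0.664, -0.001, -0.743]
wrist_force: [-0.6, 0.0, 1.0]
width: 0.0941
```

```bash
python3 - <<'E'
from h import *
go([.50,-.17,.12],tool(-42.5,52))
snap('wrist','wrist1')
E
```

```text
t 1.4 pos [ 0.476  -0.1934  0.1311] w 0.0941 F [-0.6  0.   1. ] q [-1.04  0.1   1.8   0.85  1.59 -0.44]
shift [ 0.024   0.0234 -0.0111] twist [0.1 0.  0.1]
```

View pics/wrist1.png

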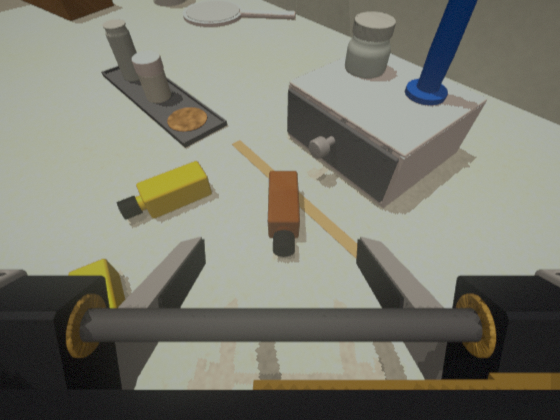

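The wrist view has the amber bottle nearly in line with the jaws: body top face from (283,172) to (284,233), cap at (284,243). I'll fit it from this view.

```bash
python3 - <<'E'
from h import *
X,p=cloud('wrist1'); hsv=cv2.cvtColor(p,cv2.COLOR_RGB2HSV).astype(int)
H,S,V=hsv[...,0],hsv[...,1],hsv[...,2]
M=np.zeros(H.shape,bool);M[165:245,260:305]=1
M&=(H<16)&(S>140)&(X[...,2]<.05)
Q=X[M];top=Q[Q[:,2]>.030]
print(M.sum(),len(top),np.percentile(Q[:,2],[5,50,95]))
r=cv2.minAreaRect(top[:,:2].astype(np.float32));print('top rect',r)
r=cv2.minAreaRect(Q[:,:2].astype(np.float32));print('all',r)
for u,v in((283,173),(268,174),(299,174),(269,219),(298,219),(284,219),(284,240)): print(u,v,X[v,u].round(4))
a=p[160:260,240:330,::-1];cv2.imwrite('pics/c1.png',cv2.resize(a,None,fx=6,fy=6))
for n,(u,v) in dict(knob=(319,146),tapeL=(240,148),tapeR=(345,240),pad=(187,119)).items(): print(n,X[v,u].round(4))
E
```

```text
1399 1399 [0.03278394 0.03372534 0.03468213]
top rect ((0.5666172504425049, -0.09736175835132599), (0.0741264745593071, 0.03130071982741356), 47.76655578613281)
all ((0.5666172504425049, -0.09736175835132599), (0.0741264745593071, 0.03130071982741356), 47.76655578613281)
283 173 [ 0.589  -0.073   0.0336]
268 174 [ 5.959e-01 -3.680e-02  2.000e-04]
299 174 [ 0.627  -0.0637 -0.0009]
269 219 [ 0.533  -0.1119  0.0329]
298 219 [ 0.5552 -0.1325  0.0332]
284 219 [ 0.5439 -0.1231  0.0342]
284 240 [ 0.5293 -0.1389  0.0275]
knob [ 0.6312 -0.0877  0.0593]
tapeL [6.003e-01 2.890e-02 6.000e-04]
tapeR [ 5.916e-01 -1.725e-01  2.000e-04]
pad [0.5789 0.1326 0.0048]
```

View pics/c1.png

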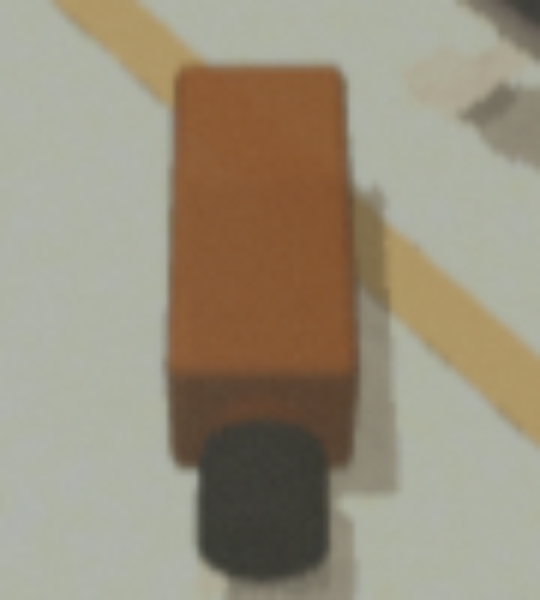

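Request:
step_arm([
  {"xyz":[0.012,0.012,-0.025],"twist":[0,0,0.3]},
  {"xyz":[0.027,0.028,-0.048],"twist":[0,0,0.3]},
  {"xyz":[0.043,0.045,-0.066],"twist":[0,0,0.3]},
  {"xyz":[0.058,0.062,-0.084],"twist":[0,0,0.3]},
  {"xyz":[0.071,0.075,-0.099],"twist":[0,0,0.3]},
  {"xyz":[0.083,0.088,-0.113],"twist":[0,0,0.3]},
  {"xyz":[0.083,0.088,-0.113],"twist":[0,0,0.3]},
  {"xyz":[0.083,0.088,-0.113],"twist":[0,0,0.3]},
])

```text
time: 2.12
tool_pos: [0.5593, -0.1057, 0.0187]
ee_rot: [-0.664, -0.002, -0.738]
wrist_force: [-0.1, 0.1, -0.9]
width: 0.0942
```

```bash
python3 - <<'E'
from h import *
go([.559,-.1058,.0182],tool(-42.2,52))
E
```

```text
t 2.12 pos [ 0.5593 -0.1057  0.0187] w 0.0942 F [-0.1  0.1 -0.9] q [-0.8   0.26  1.88  0.97  1.27 -0.5 ]
shift [-0.0003 -0.0001 -0.0005] twist [0.1 0.1 0.1]
```

On target. Closing the fingers.

Request:
step_arm([
  {"xyz":[0,0,0],"twist":[0,0,0]},
  {"xyz":[0,0,0],"twist":[0,0,0]},
  {"xyz":[0,0,0],"twist":[0,0,0]},
  {"xyz":[0,0,0],"twist":[0,0,0]},
  {"xyz":[0,0,0],"twist":[0,0,0]},
  {"xyz":[0,0,0],"twist":[0,0,0]},
  {"xyz":[0,0,0],"twist":[0,0,0]},
  {"xyz":[0,0,0],"twist":[0,0,0]},
], fingers=255)

```text
time: 2.78
tool_pos: [0.5589, -0.105, 0.0179]
ee_rot: [-0.663, -0.001, -0.738]
wrist_force: [-0.0, 0.7, 0.2]
width: 0.0441
```

Request:
step_arm([
  {"xyz":[0,0,0],"twist":[0,0,0]},
  {"xyz":[0,0,0],"twist":[0,0,0]},
  {"xyz":[0,0,0],"twist":[0,0,0]},
  {"xyz":[0,0,0],"twist":[0,0,0]},
  {"xyz":[0,0,0],"twist":[0,0,0]},
])

```text
time: 3.2
tool_pos: [0.559, -0.105, 0.0178]
ee_rot: [-0.664, -0.001, -0.738]
wrist_force: [0.7, 0.2, 0.3]
width: 0.0335
```

Request:
step_arm([
  {"xyz":[0,0,0.02],"twist":[0,0,0]},
  {"xyz":[-0.005,0,0.05],"twist":[0,0,0]},
  {"xyz":[-0.01,0,0.08],"twist":[-3.8,3.5,0]},
  {"xyz":[-0.015,0.01,0.11],"twist":[-7.7,7,0]},
  {"xyz":[-0.02,0.02,0.13],"twist":[-11.5,10.5,0]},
  {"xyz":[-0.02,0.035,0.14],"twist":[-15.4,14,0]},
  {"xyz":[-0.02,0.05,0.14],"twist":[-19.2,17.5,0]},
  {"xyz":[-0.02,0.065,0.14],"twist":[-23.1,21,0]},
  {"xyz":[-0.02,0.08,0.14],"twist":[-27,24.5,0]},
  {"xyz":[-0.02,0.095,0.14],"twist":[-30.8,28,0]},
  {"xyz":[-0.02,0.11,0.14],"twist":[-34.7,31.5,0]},
  {"xyz":[-0.02,0.12,0.14],"twist":[-38.5,35,0]},
])

```text
time: 4.2
tool_pos: [0.5387, 0.0166, 0.1587]
ee_rot: [-1.575, -0.002, -0.737]
wrist_force: [-0.5, -0.6, -0.7]
width: 0.0338
```

```bash
cat >> h.py <<'E'
def base_in_tool():
    # at grasp
    R=Ro.from_euler('xyz',[-0.664,-0.001,-0.738]).as_matrix(); p=np.array([.559,-.105,.0178])
    return R.T@(np.array([.5921,-.0692,.017])-p), R.T@np.array([-.672,-.741,0])
E
python3 - <<'E'
from h import *
print(base_in_tool())
go([.54,.02,.16],tool(-42.2,0))
E
```

```text
(array([0.00040051, 0.03888977, 0.02941624]), array([ 0.00139581, -0.78779363, -0.61647728]))
t 4.2 pos [0.5387 0.0166 0.1587] w 0.0338 F [-0.5 -0.6 -0.7] q [-0.07  0.08  1.49 -0.    1.58  0.66]
shift [0.0013 0.0034 0.0013] twist [ 0.2 -0.1 -0. ]
```

```bash
python3 - <<'E'
from h import *
b,a=base_in_tool()
for az,ti in((24,-19),(90,-38.0)):
    R=tool(az,ti); print(az,'axis',R.apply(a).round(3),'tcp for base at pad',(np.array([.5805,.131,.005])-R.apply(b)).round(4))
    go([.50,.06,.18],R)
X,p=cloud('wrist1'); hsv=cv2.cvtColor(p,cv2.COLOR_RGB2HSV).astype(int)
M=np.zeros(p.shape[:2],bool);M[100:140,160:215]=1;M&=(hsv[...,0]<25)&(hsv[...,1]>110)
Q=X[M];print(len(Q),Q.mean(0),cv2.minAreaRect(Q[:,:2].astype(np.float32)))
go([0,0,0],tool(24,-19))
R1=tool(24,-19);R2=tool(90,-38);print(np.degrees((R2*R1.inv()).as_rotvec()))
E
```

```text
24 axis [ 0.134 -0.298  0.946] tcp for base at pad [0.5863 0.117  0.0513]
t 4.2 pos [0.5387 0.0166 0.1587] w 0.0338 F [-0.5 -0.6 -0.7] q [-0.07  0.08  1.49 -0.    1.58  0.66]
shift [-0.0387  0.0434  0.0213] twist [-19.6   3.3  65.6]
90 axis [0.001 0.001 1.   ] tcp for base at pad [0.5797 0.1306 0.0538]
t 4.2 pos [0.5387 0.0166 0.1587] w 0.0338 F [-0.5 -0.6 -0.7] q [-0.07  0.08  1.49 -0.    1.58  0.66]
shift [-0.0387  0.0434  0.0213] twist [-43.3 -19.  126.3]
714 [nan nan nan] ((0.5822556614875793, 0.1338295340538025), (0.05351215973496437, 0.05573197826743126), 40.228023529052734)
t 4.2 pos [0.5387 0.0166 0.1587] w 0.0338 F [-0.5 -0.6 -0.7] q [-0.07  0.08  1.49 -0.    1.58  0.66]
shift [-0.5387 -0.0166 -0.1587] twist [-19.6   3.3  65.6]
[-10.93854282 -16.84387885  65.36615441]
```

Request:
step_arm([
  {"xyz":[-0.002,0.005,0.002],"twist":[-2,0.3,6.6]},
  {"xyz":[-0.004,0.01,0.004],"twist":[-3.9,0.7,13.1]},
  {"xyz":[-0.006,0.015,0.006],"twist":[-5.9,1,19.7]},
  {"xyz":[-0.008,0.02,0.008],"twist":[-7.8,1.3,26.2]},
  {"xyz":[-0.01,0.025,0.01],"twist":[-9.8,1.6,32.8]},
  {"xyz":[-0.012,0.03,0.012],"twist":[-11.8,2,39.4]},
  {"xyz":[-0.014,0.035,0.014],"twist":[-13.7,2.3,45.9]},
  {"xyz":[-0.016,0.04,0.016],"twist":[-15.7,2.6,52.5]},
  {"xyz":[-0.018,0.045,0.018],"twist":[-17.6,3,59]},
  {"xyz":[-0.02,0.05,0.02],"twist":[-19.6,3.3,65.6]},
  {"xyz":[-0.02,0.05,0.02],"twist":[-19.6,3.3,65.6]},
])

```text
time: 5.12
tool_pos: [0.5176, 0.0667, 0.1773]
ee_rot: [-1.899, 0.003, 0.423]
wrist_force: [0.1, 0.3, -1.5]
width: 0.0339
```

```bash
python3 - <<'E'
from h import *
go([.53,.1,.16],tool(90,-38))
E
```

```text
t 5.12 pos [0.5176 0.0667 0.1773] w 0.0339 F [ 0.1  0.3 -1.5] q [ 0.23 -0.    1.57 -0.32  1.51 -0.19]
shift [ 0.0124  0.0333 -0.0173] twist [-10.9 -17.2  65.2]
```

Request:
step_arm([
  {"xyz":[0.001,0.003,0],"twist":[-1.1,-1.7,6.5]},
  {"xyz":[0.003,0.007,0],"twist":[-2.2,-3.4,13]},
  {"xyz":[0.004,0.01,0],"twist":[-3.3,-5.2,19.6]},
  {"xyz":[0.005,0.013,-0.002],"twist":[-4.4,-6.9,26.1]},
  {"xyz":[0.006,0.017,-0.004],"twist":[-5.4,-8.6,32.6]},
  {"xyz":[0.007,0.02,-0.007],"twist":[-6.5,-10.3,39.1]},
  {"xyz":[0.008,0.023,-0.01],"twist":[-7.6,-12,45.6]},
  {"xyz":[0.009,0.026,-0.013],"twist":[-8.7,-13.8,52.2]},
  {"xyz":[0.01,0.03,-0.015],"twist":[-9.8,-15.5,58.7]},
  {"xyz":[0.012,0.033,-0.017],"twist":[-10.9,-17.2,65.2]},
  {"xyz":[0.012,0.033,-0.017],"twist":[-10.9,-17.2,65.2]},
  {"xyz":[0.012,0.033,-0.017],"twist":[-10.9,-17.2,65.2]},
])

```text
time: 6.12
tool_pos: [0.5304, 0.0967, 0.1601]
ee_rot: [-2.234, -0.005, 1.561]
wrist_force: [0.4, -0.7, -0.3]
width: 0.0336
```

```bash
python3 - <<'E'
from h import *
go([.5797,.1306,.0738],tool(90,-38))
snap('scene','scene2');snap('top','top2')
E
```

```text
t 6.12 pos [0.5304 0.0967 0.1601] w 0.0336 F [ 0.4 -0.7 -0.3] q [ 0.13 -0.37  2.02 -0.11  0.83 -1.39]
shift [ 0.0493  0.0339 -0.0863] twist [-0.3 -0.   0.5]
```

View pics/scene2.png

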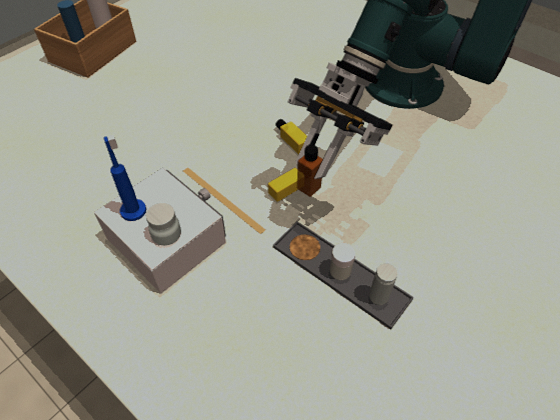

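View pics/top2.png

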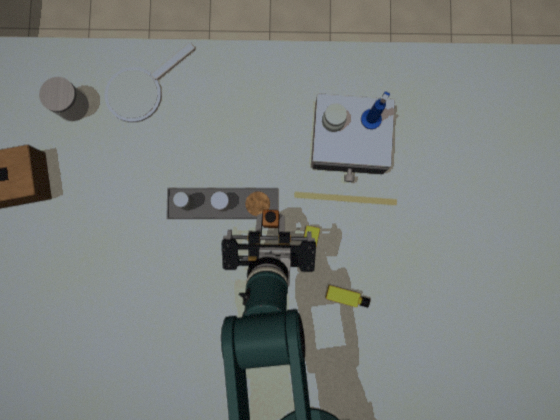

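```bash
python3 - <<'E'
from h import *
b,a=base_in_tool();o=robot.get_obs();R=Ro.from_euler('xyz',o['ee_rot'])
print('pred base',(o['tool_pos']+R.apply(b)).round(4),'axis',R.apply(a).round(3))
X,p=cloud('top2')
M=np.zeros(p.shape[:2],bool);M[205:232,258:285]=1
M&=(X[...,2]>.2)&(X[...,2]<.23); Q=X[M];print('cap top',len(Q),Q.mean(0).round(4),Q.min(0).round(4),Q.max(0).round(4))
X,p=cloud('scene2');hsv=cv2.cvtColor(p,cv2.COLOR_RGB2HSV).astype(int)
M=np.zeros(p.shape[:2],bool);M[150:200,293:327]=1
M&=(hsv[...,0]<14)&(hsv[...,1]>140); Q=X[M];Q=Q[np.isfinite(Q[:,0])];print('body',len(Q),Q.mean(0).round(4),np.percentile(Q,[1,99],axis=0).round(4))
M[:]=0;M[140:160,300:320]=1;M&=(p.max(-1)<60);Q=X[M];print('cap',np.nanmean(Q,0),np.nanmax(Q,0))
E
```

```text
pred base [0.5322 0.0983 0.1126] axis [-0.001 -0.003  1.   ]
cap top 151 [0.5237 0.0951 0.2104] [0.5006 0.0689 0.2004] [0.5418 0.1198 0.2174]
body 621 [0.5414 0.1038 0.1595] [[0.5177 0.0818 0.1139]
 [0.5498 0.1134 0.1941]]
cap [0.52926789 0.09485135 0.20398468] [0.54386209 0.10675282 0.21362073]
```

Request:
step_arm([
  {"xyz":[0.016,0.011,0],"twist":[0,0,0]},
  {"xyz":[0.033,0.022,0],"twist":[0,0,0]},
  {"xyz":[0.049,0.033,-0.02],"twist":[0,0,0]},
  {"xyz":[0.049,0.034,-0.04],"twist":[0,0,0]},
  {"xyz":[0.049,0.034,-0.06],"twist":[0,0,0]},
  {"xyz":[0.049,0.034,-0.078],"twist":[0,0,0]},
  {"xyz":[0.049,0.034,-0.09],"twist":[0,0,0]},
  {"xyz":[0.049,0.034,-0.098],"twist":[0,0,0]},
  {"xyz":[0.049,0.034,-0.103],"twist":[0,0,0]},
  {"xyz":[0.049,0.034,-0.106],"twist":[0,0,0]},
  {"xyz":[0.049,0.034,-0.106],"twist":[0,0,0]},
])

```text
time: 7.13
tool_pos: [0.5806, 0.1324, 0.0554]
ee_rot: [-2.237, -0.003, 1.568]
wrist_force: [-0.3, 0.7, -1.0]
width: 0.0337
```

```bash
python3 - <<'E'
from h import *
b,a=base_in_tool();o=robot.get_obs();R=Ro.from_euler('xyz',o['ee_rot'])
print('pred base',(o['tool_pos']+R.apply(b)).round(4),'axis',R.apply(a).round(3),o['wrist_force'])
snap('scene','scene3')
a=cv2.imread('pics/scene3.png')[150:330,240:440];cv2.imwrite('pics/c3.png',cv2.resize(a,None,fx=3.3,fy=3.3))
E
```

```text
pred base [0.5815 0.1329 0.0067] axis [-0.002 -0.002  1.   ] [-0.27734662  0.73560916 -0.95480685]
```

View pics/c3.png

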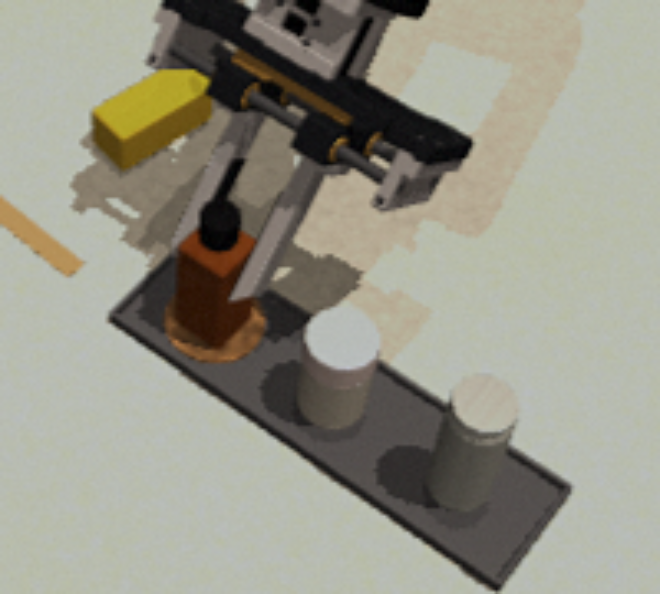

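The crop shows the bottle upright over the centre of the pad (base at about (213,340)), clear of the tub. I'll lower it by the last couple of mm.

Request:
step_arm([
  {"xyz":[0,0,-0.001],"twist":[0,0,0]},
  {"xyz":[0,0,-0.002],"twist":[0,0,0]},
  {"xyz":[0,0,-0.0025],"twist":[0,0,0]},
  {"xyz":[0,0,-0.0025],"twist":[0,0,0]},
])

```text
time: 7.52
tool_pos: [0.5812, 0.1322, 0.0547]
ee_rot: [-2.24, -0.003, 1.568]
wrist_force: [-2.8, -0.9, 5.1]
width: 0.034
```

Contact is about 5 N. I'll open the fingers part way, because of the neighbouring tub, and then back off along the tool axis.

Request:
step_arm([
  {"xyz":[0,0,0],"twist":[0,0,0]},
  {"xyz":[0,0,0],"twist":[0,0,0]},
  {"xyz":[0,0,0],"twist":[0,0,0]},
  {"xyz":[0,0,0],"twist":[0,0,0]},
  {"xyz":[0,0,0],"twist":[0,0,0]},
  {"xyz":[0,0,0],"twist":[0,0,0]},
  {"xyz":[0,0,0],"twist":[0,0,0]},
  {"xyz":[0,0,0],"twist":[0,0,0]},
], fingers=85)

```text
time: 8.18
tool_pos: [0.5799, 0.132, 0.0522]
ee_rot: [-2.236, -0.003, 1.568]
wrist_force: [-0.9, -0.8, -0.0]
width: 0.0627
```

```bash
python3 - <<'E'
from h import *
snap('scene','scene4')
go([.58,.13,.05],tool(90,-38))
a=cv2.imread('pics/scene4.png')[150:330,240:440];cv2.imwrite('pics/c4.png',cv2.resize(a,None,fx=3.3,fy=3.3))
E
```

```text
t 8.23 pos [0.5799 0.132  0.0523] w 0.0623 F [-0.7 -0.8  0.3] q [ 0.2  -0.09  2.04 -0.23  0.55 -1.21]
shift [ 0.0001 -0.002  -0.0023] twist [-0.2  0.1  0.2]
```

View pics/c4.png

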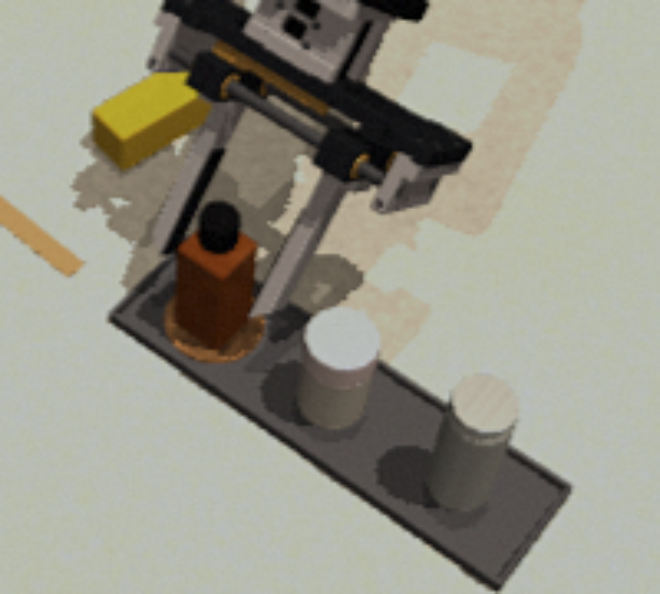

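The bottle is let go and standing, so I'm backing off along the tool axis.

Request:
step_arm([
  {"xyz":[-0.012,0,0.016],"twist":[0,0,0]},
  {"xyz":[-0.025,0,0.032],"twist":[0,0,0]},
  {"xyz":[-0.04,0,0.051],"twist":[0,0,0]},
  {"xyz":[-0.055,0,0.07],"twist":[0,0,0]},
  {"xyz":[-0.07,0,0.09],"twist":[0,0,0]},
  {"xyz":[-0.09,0,0.115],"twist":[0,0,0]},
  {"xyz":[-0.11,-0.01,0.14],"twist":[0,0,0]},
  {"xyz":[-0.11,-0.04,0.15],"twist":[0,0,0]},
  {"xyz":[-0.11,-0.07,0.15],"twist":[0,0,0]},
])

```text
time: 8.98
tool_pos: [0.4709, 0.0636, 0.2081]
ee_rot: [-2.246, -0.003, 1.574]
wrist_force: [0.4, -1.2, -0.3]
width: 0.0627
```

```bash
python3 - <<'E'
from h import *
go([.55,-.08,.17],tool(86.6,-15))
snap('scene','scene5')
a=cv2.imread('pics/scene5.png')[100:330,140:440];cv2.imwrite('pics/c5.png',cv2.resize(a,None,fx=2.5,fy=2.5))
E
```

```text
t 8.98 pos [0.4709 0.0636 0.2081] w 0.0627 F [ 0.4 -1.2 -0.3] q [ 0.02 -0.59  2.06 -0.01  1.   -1.55]
shift [ 0.0791 -0.1436 -0.0381] twist [ 0.5 23.7 -3.5]
```

View pics/c5.png

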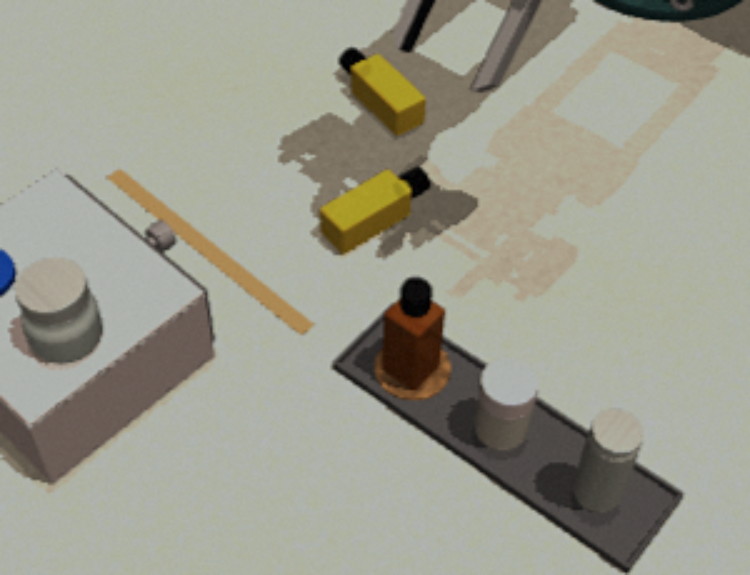

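The bottle is standing free on the pad (base at about (410,380) in the crop), and the tub and can haven't moved. Now to the drawer, opening the fingers fully on the way.

Request:
step_arm([
  {"xyz":[0.01,-0.02,-0.004],"twist":[0,3.4,-0.5]},
  {"xyz":[0.02,-0.04,-0.008],"twist":[0.1,6.8,-1]},
  {"xyz":[0.03,-0.06,-0.014],"twist":[0.2,10.2,-1.5]},
  {"xyz":[0.04,-0.08,-0.02],"twist":[0.3,13.6,-2]},
  {"xyz":[0.055,-0.1,-0.026],"twist":[0.4,17,-2.5]},
  {"xyz":[0.068,-0.12,-0.032],"twist":[0.5,20.4,-3]},
  {"xyz":[0.079,-0.14,-0.038],"twist":[0.5,23.7,-3.5]},
  {"xyz":[0.079,-0.144,-0.038],"twist":[0.5,23.7,-3.5]},
  {"xyz":[0.079,-0.144,-0.038],"twist":[0.5,23.7,-3.5]},
  {"xyz":[0.079,-0.144,-0.038],"twist":[0.5,23.7,-3.5]},
], fingers=0)

```text
time: 9.87
tool_pos: [0.5486, -0.0817, 0.1637]
ee_rot: [-1.821, 0.002, 1.505]
wrist_force: [0.2, -0.6, -0.0]
width: 0.0938
```

```bash
python3 - <<'E'
from h import *
go([.55,-.08,.17],tool(86.6,-15))
snap('wrist','wrist6')
E
```

```text
t 9.87 pos [ 0.5486 -0.0817  0.1637] w 0.0938 F [ 0.2 -0.6 -0. ] q [-0.28 -0.07  1.65  0.05  1.32 -1.79]
shift [0.0014 0.0017 0.0063] twist [ 0.1 -0.7  0.4]
```

View pics/wrist6.png

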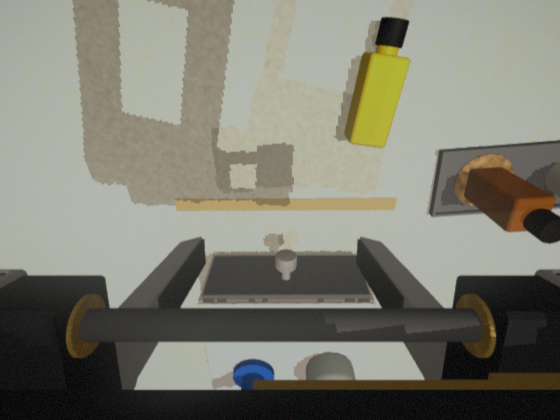

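The knob is at (286,258) with its stem down to (286,278), the dark drawer face spans u 200–370, and the tape is level at v≈204.

```bash
python3 - <<'E'
from h import *
X,p=cloud('wrist6');hsv=cv2.cvtColor(p,cv2.COLOR_RGB2HSV).astype(int)
H,S,V=hsv[...,0],hsv[...,1],hsv[...,2];Z=X[...,2]
M=np.zeros(H.shape,bool);M[190:220,165:405]=1;M&=(H>14)&(H<30)&(S>70)&(np.abs(Z)<.01)
Q=X[M];r=cv2.minAreaRect(Q[:,:2].astype(np.float32));print('tape',len(Q),r, Q.mean(0))
# face
M[:]=0;M[258:298,208:365]=1;M&=(Z>.015)&(Z<.082)&(X[...,0]>.655)
M[245:300,270:302]=0
Q=X[M];m=Q.mean(0);n=np.linalg.svd(Q-m,full_matrices=0)[2][2];print('face',len(Q),m,n,np.percentile(Q,[1,99],axis=0))
A=np.polyfit(Q[:,1],Q[:,0],1);print('x=a*y+b',A)
# knob
M[:]=0;M[240:285,268:304]=1;M&=(Z>.034)&(Z<.068)&(X[...,0]<.655)
Q=X[M];print('knob',len(Q),Q.mean(0),np.percentile(Q,[2,98],axis=0))
for v in range(244,286,3): print(v,X[v,286].round(4),end=';')
a=p[230:310,195:380,::-1];cv2.imwrite('pics/c6.png',cv2.resize(a,None,fx=4.2,fy=4.2))
E
```

```text
tape 2440 ((0.5966487526893616, -0.07990263402462006), (0.2497899979352951, 0.015405374579131603), 86.55622100830078) [ 0.5962608  -0.08054598  0.00092851]
face 4801 [ 0.66057124 -0.08408811  0.05089621] [ 0.9983378  -0.05754778 -0.00314545] [[ 0.65541891 -0.16754347  0.01636096]
 [ 0.66605538 -0.00198139  0.0787086 ]]
x=a*y+b [0.05767647 0.66542114]
knob 472 [ 0.6354311  -0.08214554  0.05582568] [[ 0.62968582 -0.09290763  0.04309234]
 [ 0.65346976 -0.07144686  0.06249075]]
244 [ 0.6512 -0.0818  0.0009];247 [ 0.6555 -0.0821  0.0011];250 [ 0.6308 -0.0812  0.0416];253 [ 0.6303 -0.0813  0.0478];256 [ 0.6306 -0.0814  0.0525];259 [ 0.6304 -0.0814  0.0578];262 [ 0.6321 -0.0816  0.0607];265 [ 0.6347 -0.0817  0.0622];268 [ 0.6395 -0.082   0.0611];271 [ 0.6419 -0.0822  0.0629];274 [ 0.6521 -0.0826  0.0555];277 [ 0.6564 -0.0829  0.0552];280 [ 0.6606 -0.0831  0.0552];283 [ 0.661  -0.0832  0.0595];
```

View pics/c6.png

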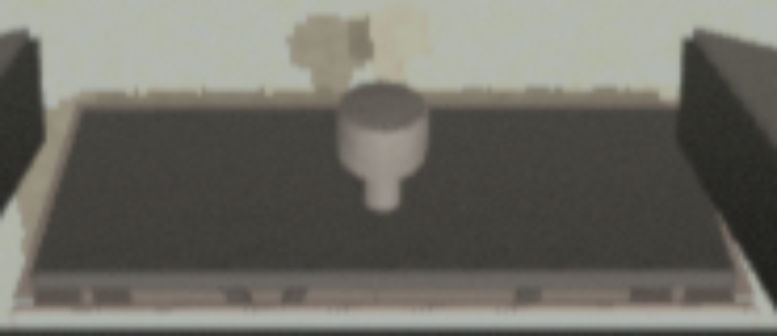

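The knob centre is at (0.6385, -0.0818, 0.050), and the face is 22 mm behind it, which matches the spec. The face-to-tape distance is about 64 mm. Moving onto the knob.

Request:
step_arm([
  {"xyz":[0.01,0,-0.02],"twist":[0,0,0.3]},
  {"xyz":[0.022,0,-0.04],"twist":[0,0,0.3]},
  {"xyz":[0.034,0,-0.06],"twist":[0,0,0.3]},
  {"xyz":[0.046,0,-0.08],"twist":[0,0,0.3]},
  {"xyz":[0.058,0,-0.097],"twist":[0,0,0.3]},
  {"xyz":[0.07,0,-0.11],"twist":[0,0,0.3]},
  {"xyz":[0.082,0,-0.119],"twist":[0,0,0.3]},
  {"xyz":[0.0925,0,-0.124],"twist":[0,0,0.3]},
  {"xyz":[0.0925,0,-0.124],"twist":[0,0,0.3]},
  {"xyz":[0.0925,0,-0.124],"twist":[0,0,0.3]},
])

```text
time: 10.75
tool_pos: [0.641, -0.0809, 0.0411]
ee_rot: [-1.823, 0.003, 1.512]
wrist_force: [-0.6, -0.0, 0.8]
width: 0.0936
```

```bash
python3 - <<'E'
from h import *
go([.6413,-.0820,.0394],tool(86.6,-14.3))
E
```

```text
t 10.75 pos [ 0.641  -0.0809  0.0411] w 0.0936 F [-0.6 -0.   0.8] q [-0.24  0.22  1.6   0.05  1.08 -1.76]
shift [ 0.0003 -0.0011 -0.0017] twist [ 0.2  0.1 -0. ]
```

Request:
step_arm([
  {"xyz":[0,-0.001,-0.002],"twist":[0,0,0]},
  {"xyz":[0,-0.001,-0.002],"twist":[0,0,0]},
  {"xyz":[0,-0.001,-0.002],"twist":[0,0,0]},
  {"xyz":[0,-0.001,-0.002],"twist":[0,0,0]},
  {"xyz":[0,-0.001,-0.002],"twist":[0,0,0]},
  {"xyz":[0,-0.001,-0.002],"twist":[0,0,0]},
  {"xyz":[0,-0.001,-0.002],"twist":[0,0,0]},
  {"xyz":[0,-0.001,-0.002],"twist":[0,0,0]},
  {"xyz":[0,-0.001,-0.002],"twist":[0,0,0]},
  {"xyz":[0,-0.001,-0.002],"twist":[0,0,0]},
  {"xyz":[0,-0.001,-0.002],"twist":[0,0,0]},
  {"xyz":[0,-0.001,-0.002],"twist":[0,0,0]},
], fingers=255)

```text
time: 11.75
tool_pos: [0.6415, -0.0827, 0.0383]
ee_rot: [-1.822, 0.002, 1.511]
wrist_force: [0.4, 1.0, 0.0]
width: 0.023
```

Request:
step_arm([
  {"xyz":[0,0,0],"twist":[0,0,0]},
  {"xyz":[0,0,0],"twist":[0,0,0]},
  {"xyz":[0,0,0],"twist":[0,0,0]},
  {"xyz":[0,0,0],"twist":[0,0,0]},
])

```text
time: 12.08
tool_pos: [0.6415, -0.0827, 0.0383]
ee_rot: [-1.822, 0.002, 1.511]
wrist_force: [-0.7, 1.3, -0.1]
width: 0.023
```

The knob is gripped, with an opening of 23 mm. I'll pull 64 mm along the unit's -x.

Request:
step_arm([
  {"xyz":[-0.003,0.0002,0],"twist":[0,0,0]},
  {"xyz":[-0.008,0.0005,0],"twist":[0,0,0]},
  {"xyz":[-0.014,0.0008,0],"twist":[0,0,0]},
  {"xyz":[-0.021,0.0012,0],"twist":[0,0,0]},
  {"xyz":[-0.028,0.0017,0],"twist":[0,0,0]},
  {"xyz":[-0.035,0.0021,0],"twist":[0,0,0]},
  {"xyz":[-0.042,0.0025,0],"twist":[0,0,0]},
  {"xyz":[-0.049,0.0029,0],"twist":[0,0,0]},
  {"xyz":[-0.055,0.0033,0],"twist":[0,0,0]},
  {"xyz":[-0.06,0.0036,0],"twist":[0,0,0]},
  {"xyz":[-0.064,0.0038,0],"twist":[0,0,0]},
  {"xyz":[-0.064,0.0038,0],"twist":[0,0,0]},
])

```text
time: 13.08
tool_pos: [0.5765, -0.0789, 0.0383]
ee_rot: [-1.822, 0.002, 1.511]
wrist_force: [4.8, 2.3, -4.4]
width: 0.0234
```

Request:
step_arm([
  {"xyz":[0,0,0],"twist":[0,0,0]},
  {"xyz":[0,0,0],"twist":[0,0,0]},
  {"xyz":[0,0,0],"twist":[0,0,0]},
])

```text
time: 13.33
tool_pos: [0.5773, -0.079, 0.0383]
ee_rot: [-1.823, 0.002, 1.511]
wrist_force: [5.1, 2.6, -4.4]
width: 0.0231
```

```bash
python3 - <<'E'
from h import *
for n in('scene','top','wrist'): snap(n,n+'7')
a=cv2.imread('pics/scene7.png')[80:330,90:440];cv2.imwrite('pics/c7.png',cv2.resize(a,None,fx=2.2,fy=2.2))
a=cv2.imread('pics/top7.png')[80:250,160:420];cv2.imwrite('pics/c7t.png',cv2.resize(a,None,fx=3,fy=3))
E
```

```text
(no output)
```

View pics/c7.png

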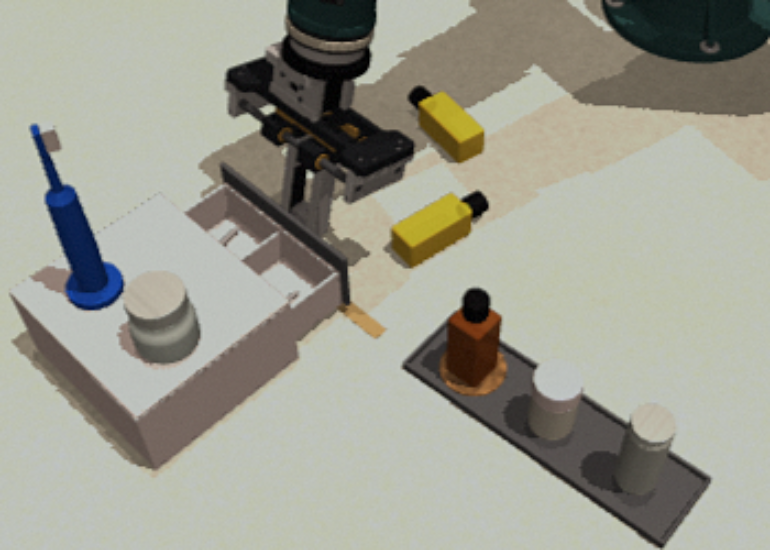

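View pics/c7t.png

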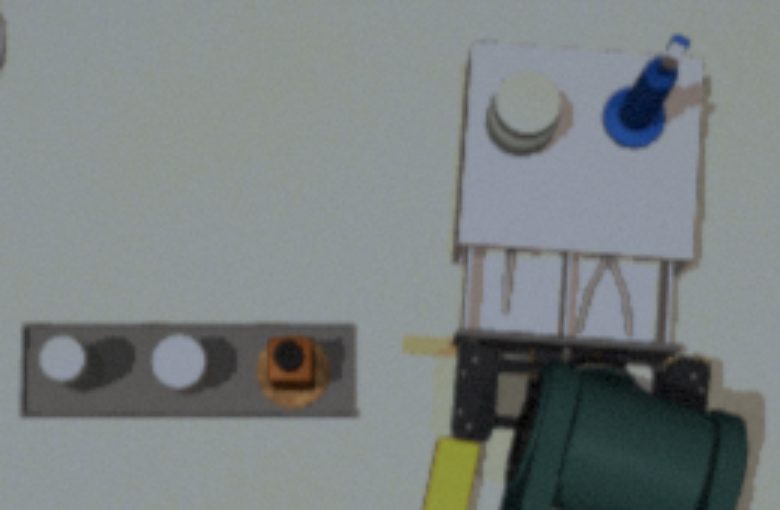

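View pics/wrist7.png

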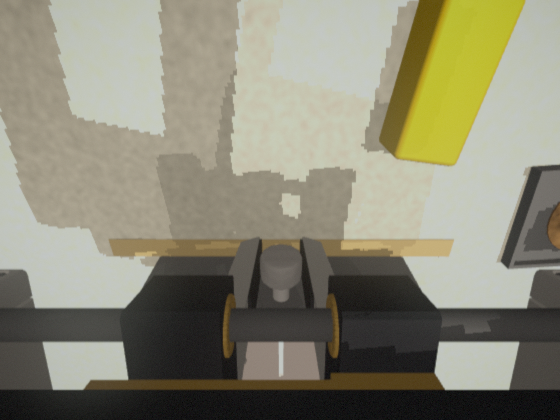

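```bash
python3 - <<'E'
from h import *
X,p=cloud('wrist7');hsv=cv2.cvtColor(p,cv2.COLOR_RGB2HSV).astype(int)
Z=X[...,2]
M=np.zeros(Z.shape,bool);M[255:300,150:400]=1;M&=(Z>.012)&(Z<.075)&(X[...,0]>.585)&(X[...,0]<.615)
Q=X[M];v,u=np.nonzero(M);print('face',len(Q),Q.mean(0),np.percentile(Q,[2,98],axis=0),u.min(),u.max())
tl=.5966+.0595*(Q[:,1]+.08);print('face - tape',np.median(Q[:,0]-tl),np.std(Q[:,0]-tl))
M[:]=0;M[235:262,105:455]=1;M&=(hsv[...,0]>14)&(hsv[...,0]<30)&(hsv[...,1]>70)&(abs(Z)<.006);Q=X[M];d=Q[:,0]-(.5966+.0595*(Q[:,1]+.08));print('tape vis',np.percentile(d,[2,98]))
for v in range(238,275,3): print(v,X[v,200].round(4),X[v,370].round(4))
# knob relative
M[:]=0;M[245:262,268:294]=1;Q=X[M&(Z>.04)&(Z<.07)];print('knob front x',np.percentile(Q,[5,50,95],axis=0))
# bottle/top
X,p=cloud('top7');hsv=cv2.cvtColor(p,cv2.COLOR_RGB2HSV).astype(int)
M[:]=0;M[185:215,245:270]=1
Q=X[M&(X[...,2]>.095)&(X[...,2]<.115)];print('cap top',len(Q),Q.mean(0),Q.min(0),Q.max(0))
Q=X[M&(X[...,2]>.074)&(X[...,2]<.088)];print('shoulder',len(Q),Q.mean(0),Q.min(0),Q.max(0))
X,p=cloud('scene7');hsv=cv2.cvtColor(p,cv2.COLOR_RGB2HSV).astype(int)
M[:]=0;M[205:245,285:325]=1
Q=X[M&(X[...,2]>.093)&(X[...,2]<.115)];print('cap top',len(Q),np.median(Q,0))
s=M&(hsv[...,0]<16)&(hsv[...,1]>100)
Q=X[s&(X[...,2]<.0095)];r=cv2.minEnclosingCircle(Q[:,:2].astype(np.float32));print('pad',len(Q),r)
E
```

```text
face 3343 [ 0.59563281 -0.08383552  0.02711185] [[ 0.59030823 -0.16254269  0.01254823]
 [ 0.60084922 -0.00259093  0.05467396]] 150 399
face - tape -0.0005253461789113123 0.00125157918429703
tape vis [-0.00741989  0.00728844]
238 [ 0.5843 -0.1373  0.0014] [ 5.922e-01 -1.500e-02  1.000e-04]
241 [ 0.5869 -0.1378  0.0014] [ 0.5944 -0.015   0.0007]
244 [ 5.904e-01 -1.387e-01  1.000e-04] [ 0.5981 -0.0143 -0.0007]
247 [ 0.5925 -0.1389  0.0008] [ 0.5996 -0.0146  0.0008]
250 [ 0.5952 -0.1394  0.0008] [ 0.6024 -0.0143  0.0008]
253 [ 0.5976 -0.1398  0.0012] [ 6.052e-01 -1.410e-02  6.000e-04]
256 [ 0.6004 -0.1403  0.0011] [ 0.6079 -0.0139  0.0007]
259 [ 0.5928 -0.1357  0.015 ] [ 0.5994 -0.0182  0.0151]
262 [ 0.5928 -0.1349  0.0184] [ 0.6    -0.0188  0.0177]
265 [ 0.5933 -0.1344  0.021 ] [ 0.5987 -0.0201  0.0224]
268 [ 0.593  -0.1335  0.0246] [ 0.5993 -0.0206  0.0248]
271 [ 0.5931 -0.1328  0.0276] [ 0.6003 -0.021   0.0266]
274 [ 0.593  -0.132   0.0308] [ 0.5992 -0.0221  0.0308]
knob front x [[ 0.56539093 -0.08444766  0.04190908]
 [ 0.56618875 -0.07789462  0.04925435]
 [ 0.56686875 -0.0718496   0.05541806]]
cap top 87 [0.58215967 0.13121449 0.10575209] [0.57194345 0.12109446 0.10089319] [0.59252172 0.14148469 0.11005622]
shoulder 129 [0.58004978 0.13056962 0.07940941] [0.56533855 0.11517408 0.0741208 ] [0.59880922 0.14786031 0.08461057]
cap top 148 [0.58570717 0.13325011 0.10553739]
pad 29 ((0.5749925374984741, 0.12758378684520721), 0.0287309680134058)
```

Request:
step_arm([
  {"xyz":[0,0,0],"twist":[0,0,0]},
  {"xyz":[0,0,0],"twist":[0,0,0]},
  {"xyz":[0,0,0],"twist":[0,0,0]},
  {"xyz":[0,0,0],"twist":[0,0,0]},
  {"xyz":[0,0,0],"twist":[0,0,0]},
  {"xyz":[0,0,0],"twist":[0,0,0]},
  {"xyz":[0,0,0],"twist":[0,0,0]},
  {"xyz":[0,0,0],"twist":[0,0,0]},
])

```text
time: 14.15
tool_pos: [0.5773, -0.079, 0.0383]
ee_rot: [-1.823, 0.002, 1.511]
wrist_force: [4.3, 2.6, -4.0]
width: 0.0233
```

```bash
python3 - <<'E'
from h import *
snap('wrist','wrist8');X,p=cloud('wrist8');Z=X[...,2]
M=np.zeros(Z.shape,bool);M[255:300,150:400]=1;M&=(Z>.012)&(Z<.075)&(X[...,0]>.585)&(X[...,0]<.615)
Q=X[M];d=np.median(Q[:,0]-(.5966+.0595*(Q[:,1]+.08)));print('face-tape',d)
o=robot.get_obs();print(o['width'],o['wrist_force'],o['tool_pos'],o['time'])
if abs(d)<.003 and o['width']>.02: print(robot.close_job())
E
```

```text
face-tape -0.0005086383362533642
0.023073899990538976 [ 5.9028768   1.84084674 -4.79606332] [ 0.57733529 -0.07898148  0.03830906] 14.2
the job is handed in; nothing more can be done
None
```

I stood the amber bottle upright on the empty pad and let go of it. Then I gripped the knob, pulled the drawer out about 64 mm and handed the job in at about 14.2 s while still holding it; the hand-in gave no verdict.

- **Drawer:** The front face measured 0.5 mm from the tape's centre line in two views about 0.9 s apart, so it was still. The fingers were stopped on the knob at 23 mm (its nominal width is 24 mm), and the wrist felt about 5 N of spring pull.
- **Bottle:** In the top view it was upright and about 2 mm from the pad's centre. The scene camera put its cap 4 mm further forward than the top view did. It saw too little of the pad for a good fit and placed the pad's centre about 6–7 mm from the top view's, so I did not use it.
- **Other things:** The jar, toothbrush, can and tub looked upright and unmoved in the final pictures. I judged that by eye rather than measuring it.

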